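# Set a board to its cut line and hold it

### The job

First pick the small stepped offcut off the saw table and put it in the undivided scrap tray. Then slide the pine board outward (to the robot's left) along the saw table, without lifting it or letting it tip, until its pencil line lies right along the table's outer edge, square and flat, ready for sawing; more than half of it then hangs out, so finish while still holding it there in the gripper or pressing its inner end down, and do not let go. Leave the other things on the bench where they are.

Things in the scene. Friction and masses are not known exactly. Their poses are not given: they have to be found in the camera images.
- saw_edge (a point): middle of the outer edge (the left one seen from the robot) of the low saw table: a fixed aluminium plate with a grid of grooves on a grey cast pedestal, 280 mm long x 150 mm wide, its flat top 80 mm above the bench and 12 mm thick. The point lies on the top surface at that edge; x points outward (the way the board slides, square to the edge, roughly to the robot's left), y along the edge, z up. The plate reaches 280 mm back (-x) and 75 mm to each side (y)
- board_mid (a point): centre of the loose pine board, half-way through its thickness; 260 mm long (x), 50 mm wide (y), 20 mm thick (z), about 0.1 to 0.2 kg, balanced at this point. It lies flat on the saw table a little askew, its x pointing outward; its rear end sticks out behind the saw table, its front end lies short of the outer edge
- board_line (a point): middle of the dark pencil line, 4 mm broad, drawn straight across the board's top, 35 mm behind (-x of) the board's centre, that is 165 mm from its front end and 95 mm from its rear end; same axes as the board. With the line at the edge the board overbalances unless held
- offcut_mid (a point): small stepped offcut of darker wood lying on the saw table between the board's front end and the outer edge: a block 30 mm (x) x 34 mm (y) x 28 mm high with a step 20 mm long and 14 mm high on its +x side, so 50 mm long in all. The point is the centre of the high block, 14 mm above its underside, so 10 mm from the middle of the length
- scrap_tray: scrap tray: open square plywood tray without dividers, empty at the start, fixed on the bench, 110 x 110 x 35 mm outside, walls and floor 5 mm thick; origin at the centre of its underside, sides along x and y
- screw_tray: the other plywood tray, same size but divided into nine compartments holding screws; fixed, not for scrap; origin at the centre of its underside
- sanding_block: cork sanding block, 75 x 45 x 32 mm; bystander, to be left alone; origin at its underside
- glue_bottle: white glue bottle, 56 mm across, 150 mm tall; bystander, to be left alone; origin at its underside
- try_square: try square lying flat, wooden stock 110 mm long, steel blade 100 mm long; bystander, to be left alone; origin at its underside
- steel_rule: steel rule lying flat, 200 x 30 x 4 mm; bystander, to be left alone; origin at its underside
- screwdriver: screwdriver lying flat; bystander, to be left alone; origin at its underside
- pencil_cup: steel cup with pencils, 72 mm across, 90 mm tall (pencils to 155 mm); bystander, to be left alone; origin at its underside
- mallet: rubber mallet lying flat; bystander, to be left alone; origin at its underside
There are look-alikes about, which are no part of the job. Leave any pink look-alike of the part that bears offcut_mid alone.

How it is judged:
By the outcome, as a careful person would: the job done as asked, in the order asked, and still so for the second after the job is handed in, while the arm keeps its last pose, push and grip.
It also fails if it takes over 53 s, if anything falls off the work surface, if the arm or the gripper's body presses on something with over 40 N, if the wrist force passes 120 N, or if a joint passes its speed limit or range.

### The arm

A 6-joint arm with a two-finger parallel gripper is mounted at the origin on the work surface. World frame = base frame: x ahead of the robot, y to its left, z up, the work surface at z = 0. Lengths are in m, angles in rad, forces in N, time in s.
With the tool pointing down it reaches from about 0.375 to 0.825 m from the base axis. Payload 5.5 kg.
Tool frame: the origin (TCP) lies between the finger pads; the fingertips stand 22 mm ahead of it and the grasp point (between the pads) lies 3 mm ahead of it; y points along the fingers, x is the direction in which the jaws open and shut, and the axes are right-handed (so a half turn about y gives the same grasp; the last joint's range is limited). The gripper opens to 85 mm and grips with 20 to 120 N. Pads are 22 mm wide; open, the fingers measure 114 mm over their backs; the gripper's body (76 mm by 85 mm) begins 54 mm behind the grasp point. The pads swing forward as they close: fully open they stand 13 mm farther back than shut.
Start: joints at [1.31, 0.314, -0.047, 1.21, 0, 1.571], TCP at [0.155, 0.58, 0.253] pointing down, gripper open.
Joint ranges: [-2.67, 2.67], [-0.69, 1.73], [-1.03, 1.25], [-2.08, 2.16], [-1.42, 1.45], [-3.14, 3.14]. Speed limits (rad/s): [2.39, 2.39, 3.01, 3.14, 3.14, 3.14].

### API

Orientations are given as a 3x3 rotation matrix whose columns are the frame's x, y, z axes.
In Python, from plant import env, capture, job, outline_of gives the robot as it stands.
- The arm moves only by the tool apply_moves, never from a script. Its argument "plan" is a list that holds one entry, the list of rows, each a list of 5 numbers: the finger opening in m, from 0 to 0.0854, then the shift along the world's x, y, z in m, then the turn about the world's z in degrees. A call has exactly 8 rows; each row shifts and turns the pose as measured when the row begins; what a row does not reach is not made up. A row lasts 1/8 s, in which the tool goes at most 62.5 mm and 10.7 degrees, less where a joint would pass 70% of its speed; a pose out of reach is approached as far as the arm can. A call is refused whole if a number of a shift passes 0.0625 or a number of a turn 10.7, either way. A call with a gripper value outside its range is refused whole. The fingers move at their own pace and stop on an object; "force" is the grip in N (left out, the last holds). Time passes only in rows, so rows that do not move let the fingers close, or fill a call up. It gives the time, the measured TCP pose, the force and the opening at its end, in the units of the state.
- env.get_state(): the state, without advancing time (a new reading comes with each control period).
- capture(name): name is "scene" or "top"; returns a dict with "img" (480x640x3 uint8, blue, green, red), "range_z" (480x640 float32, m along the optical axis (not along the pixel's ray), 0 where there is no reading), "camera_matrix" (3x3 intrinsics, pixels), "dist_coeffs" ([k1, k2, p1, p2, k3] as OpenCV has them; the pictures are not rectified), "T" (4x4, takes a point from camera to world coordinates). Camera axes: x right, y down, z forward; pixel columns grow to the right and rows downward; lengths in m; the calibration is good to about 2 mm. A picture is of the moment at which its call begins.
- job.close_job(): hands the job in, once; it reports no verdict.
Trained networks look in the newest picture that a camera, given by its name, has taken for a name from the list of things; names that differ only in an ending like _2 or _b are one class to them, and where a whole thing is asked for, a point or a joint stands for the part that bears it (a point fixed in the world has none). Each returns a list of dicts, best first, with "score" (0 to 1); they miss things now and then, are a little off and sometimes report something else, mostly with a low value. They report only what shows in the picture. A call takes as long as a camera call. They do not tell look-alikes from the thing itself.
- outline_of(name, camera): "mask" (480x640 bool, what is visible of it) and "xy" ([column, row] in pixels, amid what is visible of it).
The state is a dict: "time": time; "q": joint angles; "joint_velocities": joint speeds; "tau": joint torques, N m; "ee_pos": TCP position; "orientation": TCP orientation; "wrist_force": force on the tool from outside, world axes, zero at the start; "wrist_torque": the same for the moment, N m; "gripper_width": opening from 0.0 (shut) to 1.0 (fully open).
Only numpy, scipy, OpenCV 4.12 (cv2) and the standard library are available. Lean on these libraries where they do the work, as an engineer would, in place of code of your own. Each camera call takes 0.05 s, during which the arm holds its last target.

## Working session

There is one attempt and no reset: what is moved stays moved. The work goes in short steps, Python scripts to look and compute and a tool call to move; the robot and the scene stay as the last step left them, time stands still between calls to the robot, and variables do not carry over. Pictures are saved under pics/ and viewed, and the job is handed in when it is done.

Besides the shell and the picture viewer there is one more tool, called after ">>>" as name([rows], argument=value, ...), one row to a line, values as JSON. apply_moves: Moves the arm, as the interface text tells. Its arguments: {"type":"object","properties":{"plan":{"type":"array"},"force":{"type":"number"}},"required":["plan"]}

```bash
mkdir -p pics; ls; cat > h.py <<'E'
import numpy as np,cv2,pickle
from plant import env,capture,job,outline_of
def pts(c):
    K=np.array(c["camera_matrix"]);d=np.array(c["dist_coeffs"]);T=np.array(c["T"])
    h,w=c["range_z"].shape
    u,v=np.meshgrid(np.arange(w),np.arange(h))
    n=cv2.undistortPoints(np.stack([u,v],-1).reshape(-1,1,2).astype(float),K,d).reshape(h,w,2)
    z=c["range_z"]
    P=np.stack([n[...,0]*z,n[...,1]*z,z],-1)
    W=P@T[:3,:3].T+T[:3,3]
    W[z<=0]=np.nan
    return W
E
python3 - <<'E'
from h import *
for n in("scene","top"):
    c=capture(n);cv2.imwrite(f"pics/{n}0.png",c["img"]);pickle.dump(c,open(f"{n}0.pkl","wb"))
    W=pts(c)
    for t in("board_mid","offcut_mid","scrap_tray","screw_tray","sanding_block","glue_bottle","pencil_cup","mallet"):
        for o in outline_of(t,n)[:3]:
            m=o["mask"];p=W[m];p=p[~np.isnan(p).any(1)]
            print(n,t,round(o["score"],2),np.round(o["xy"]),m.sum(),np.median(p,0).round(3) if len(p) else None)
print(env.get_state())
E
```

```text
pics
scene board_mid 0.64 [334. 267.] 3358 [ 0.654 -0.037  0.098]
scene offcut_mid 0.88 [508. 248.] 389 [0.761 0.358 0.017]
scene offcut_mid 0.71 [469. 264.] 442 [0.757 0.252 0.02 ]
scene offcut_mid 0.7 [406. 226.] 453 [0.643 0.149 0.101]
scene screw_tray 0.74 [374. 162.] 2049 [0.414 0.222 0.02 ]
scene sanding_block 0.88 [484. 210.] 762 [0.657 0.369 0.03 ]
scene sanding_block 0.31 [437. 157.] 1913 [0.472 0.37  0.007]
scene glue_bottle 0.9 [155. 360.] 1307 [ 0.663 -0.413  0.097]
scene pencil_cup 0.63 [139. 305.] 1736 [ 0.53  -0.413  0.059]
scene mallet 0.59 [132. 250.] 1602 [ 0.376 -0.392  0.022]
top board_mid 0.72 [316. 190.] 2626 [ 0.645 -0.03   0.1  ]
top board_mid 0.57 [481. 187.] 790 [ 0.639 -0.409  0.097]
top board_mid 0.55 [472. 323.] 1480 [ 0.342 -0.402  0.024]
top offcut_mid 0.91 [206. 154.] 353 [0.751 0.251 0.019]
top offcut_mid 0.83 [165. 157.] 322 [0.754 0.358 0.021]
top offcut_mid 0.76 [236. 192.] 386 [0.633 0.153 0.105]
top scrap_tray 0.85 [154. 268.] 2316 [0.474 0.367 0.006]
top screw_tray 0.9 [208. 294.] 2268 [0.41  0.223 0.012]
top sanding_block 0.59 [154. 196.] 672 [
[... 285 characters left out ...]
0,
       -1.51835113e-05,  1.57083102e+00]), 'joint_velocities': array([ 0.00049199, -0.00056436, -0.00102423,  0.00063283,  0.00012441,
       -0.00053858]), 'tau': array([ 6.24813583e-04, -5.39445877e+01,  3.40051818e+01,  1.28677122e-03,
        1.77016791e-04, -2.32255623e-06]), 'ee_pos': array([0.15470951, 0.57971162, 0.25331316]), 'orientation': array([[ 2.57874939e-01,  1.96110993e-05, -9.66178304e-01],
       [ 9.66178304e-01,  1.45999923e-05,  2.57874939e-01],
       [ 1.91634069e-05, -1.00000000e+00, -1.51828466e-05]]), 'wrist_force': array([-0.35463249,  0.16133433,  0.36556572]), 'wrist_torque': array([-0.05419614,  0.00743146, -0.06127398]), 'gripper_width': 1.0023135710929132}
```

```bash
python3 - <<'E'
import cv2,numpy as np
a=cv2.imread("pics/top0.png");b=cv2.imread("pics/scene0.png")
cv2.imwrite("pics/a.png",cv2.resize(a[110:350,100:420],(800,600),interpolation=cv2.INTER_CUBIC))
E
```

```text
(no output)
```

View pics/scene0.png

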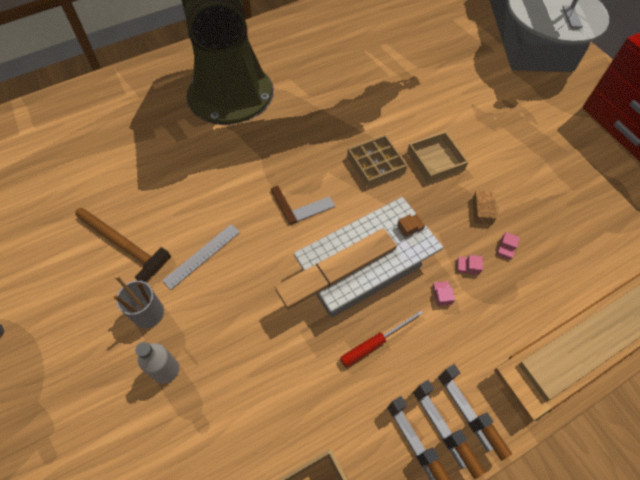

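View pics/a.png

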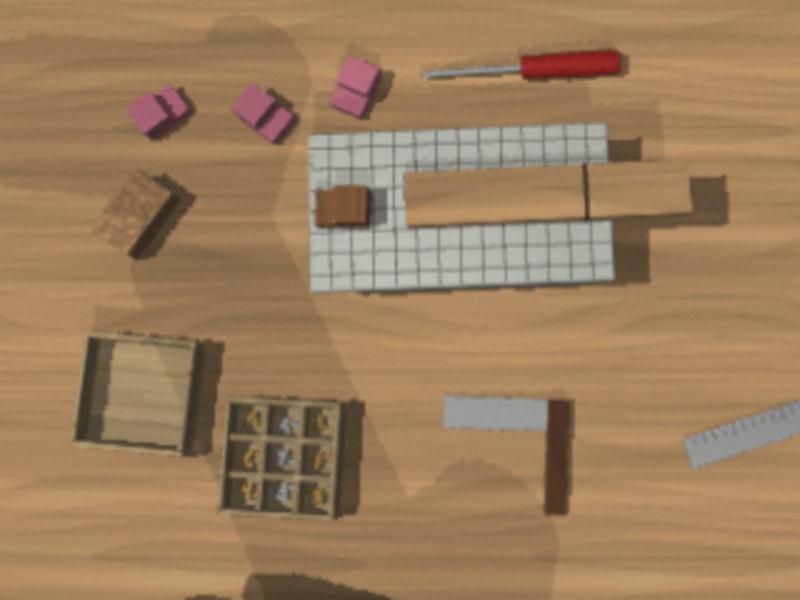

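View pics/top0.png

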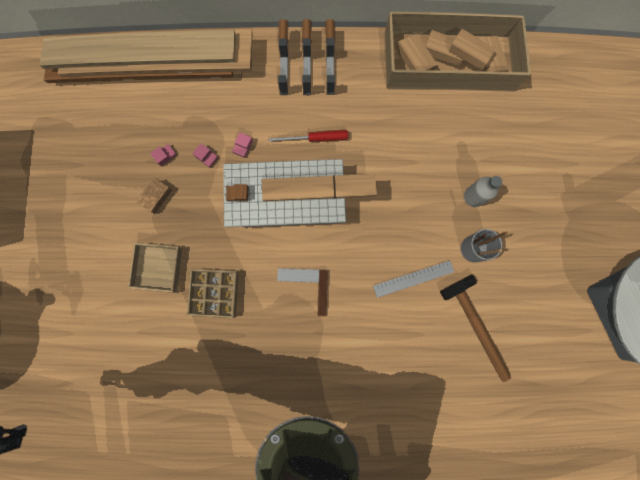

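```bash
cat > m.py <<'E'
from h import *
def rect(Q):
    (c,s,a)=cv2.minAreaRect((Q*1000).astype(np.float32)); return np.round(c,1),np.round(s,1),round(a,2)
def meas(c):
    W=pts(c);img=c["img"];hsv=cv2.cvtColor(img,cv2.COLOR_BGR2HSV)
    x,y,z=W[...,0],W[...,1],W[...,2]
    roi=(x>.5)&(x<.8)&(y>-.25)&(y<.4)
    sat=hsv[...,1]
    pl=roi&(z>.07)&(z<.09)
    print("plate z",np.nanmedian(z[pl&(sat<60)]),"n",pl.sum(),rect(W[pl][:,:2]))
    bt=roi&(z>.094)&(z<.104)&(hsv[...,0]>9)&(sat>60)
    lab=cv2.connectedComponentsWithStats(bt.astype(np.uint8));i=1+np.argmax(lab[2][1:,4]);b=lab[1]==i
    print("board z",np.nanmedian(z[b]),rect(W[b][:,:2]),b.sum())
    return W,pl,b
E
python3 - <<'E'
from m import *
for n in("scene","top"):
    c=pickle.load(open(f"{n}0.pkl","rb"));W,pl,b=meas(c)
    hsv=cv2.cvtColor(c["img"],cv2.COLOR_BGR2HSV)
    for nm,(u,v) in dict(off=(236,192),board=(300,190)).items() if n=="top" else dict(off=(406,226),board=(350,260)).items():
        print(nm,hsv[v,u],W[v,u])
    # offcut
    x,y,z=W[...,0],W[...,1],W[...,2]
    o=(y>.1)&(y<.2)&(x>.58)&(x<.7)&(z>.088)
    print("off",o.sum(),rect(W[o][:,:2])); hi=o&(z>.103); lo=o&(z<.098)
    for q in(hi,lo):print(q.sum(),np.median(W[q],0).round(4),rect(W[q][:,:2]))
    t=(y>.29)&(y<.45)&(x>.4)&(x<.55)&(z>.028)&(z<.045)
    print("tray",rect(W[t][:,:2]),np.median(z[t]))
    t=(y>.13)&(y<.30)&(x>.33)&(x<.5)&(z>.028)&(z<.045)
    print("screwtray",rect(W[t][:,:2]))
E
```

```text
plate z 0.07873838201714511 n 5995 (array([644.1,  16.2]), array([150.2, 351.5]), 2.0)
board z 0.09854884957584753 (array([651.1, -29.4]), array([ 51.9, 260. ]), 2.54) 2968
off [ 14 172 132] [0.64521109 0.13839615 0.10929778]
board [ 14 133 184] [ 6.52782464e-01 -3.59210724e-04  9.71388800e-02]
off 390 (array([642.1, 140.8]), array([41.5, 87.3]), 8.8)
205 [0.6393 0.1472 0.1065] (array([639.3, 148.1]), array([31.9, 34.4]), 89.8)
151 [0.6459 0.1713 0.0924] (array([642.1, 140.8]), array([41.5, 87.3]), 8.8)
tray (array([474.7, 365.1]), array([111.3, 114.2]), 84.09) 0.03247033814490674
screwtray (array([413.3, 222.7]), array([112.9, 112.4]), 87.43)
plate z 0.08012774985273974 n 5539 (array([641.1,  15.6]), array([152.1, 350.9]), 1.79)
board z 0.10011559426474537 (array([647.5, -32.4]), array([ 51.9, 260.1]), 2.51) 2445
off [ 14 140 120] [0.63326262 0.15405013 0.11136048]
board [ 16 114 168] [0.63956522 0.01076103 0.10113873]
off 356 (array([635.8, 156.9]), array([51.2, 35.7]), 89.96)
214 [0.6357 0.146  0.108 ] (array([635.5, 146.9]), array([36. , 30.8]), 1.71)
134 [0.6331 0.1713 0.0942] (array([634.9, 156.6]), array([50.9, 33.3]), 87.72)
tray (array([472.1, 364.6]), array([111.5, 111.4]), 84.97) 0.0344045000468034
screwtray (array([410.7, 221.8]), array([110.3, 111.2]), 87.19)
```

```bash
cat >> m.py <<'E'
def edgefit(P,ax,side,lo,hi,n=25):
    # P Nx2; fit extreme edge: bins along other axis, extreme of ax
    o=1-ax; B=np.linspace(lo,hi,n+1);X=[];Y=[]
    for a,b in zip(B[:-1],B[1:]):
        q=P[(P[:,o]>=a)&(P[:,o]<b)]
        if len(q)<2: continue
        X.append((a+b)/2);Y.append(q[:,ax].max() if side>0 else q[:,ax].min())
    X=np.array(X);Y=np.array(Y)
    k=np.ones(len(X),bool)
    for _ in range(4):
        f=np.polyfit(X[k],Y[k],1);r=Y-np.polyval(f,X);k=abs(r)<max(.0012,1.5*np.std(r[k]))
    return f
def full(c):
    W=pts(c);img=c["img"];hsv=cv2.cvtColor(img,cv2.COLOR_BGR2HSV)
    x,y,z=W[...,0],W[...,1],W[...,2];sat=hsv[...,1]
    pl=(z>.072)&(z<.087)&(sat<70)&(x>.5)&(x<.8)&(y>-.2)&(y<.3)
    P=W[pl][:,:2]
    for nm,ax,s,lo,hi in(("outer",1,1,.58,.70),("inner",1,-1,.58,.70),("far",0,1,-.08,.16),("near",0,-1,-.08,.16)):
        f=edgefit(P,ax,s,lo,hi);m=(lo+hi)/2 if ax==0 else .64
        print("plate",nm,"slope deg",np.degrees(np.arctan(f[0])).round(2),"at",m,np.polyval(f,m).round(4))
E
python3 - <<'E'
from m import *
for n in("scene","top"):
    print(n);c=pickle.load(open(f"{n}0.pkl","rb"));full(c)
    W,pl,b=meas(c);P=W[b][:,:2]
    m=P.mean(0)
    for nm,ax,s,lo,hi in(("far",0,1,-.14,.07),("near",0,-1,-.14,.07),("front",1,1,.63,.66),("rear",1,-1,.64,.67)):
        f=edgefit(P,ax,s,lo,hi);mm=(lo+hi)/2
        print("board",nm,np.degrees(np.arctan(f[0])).round(2),mm,np.polyval(f,mm).round(4))
    # line
    g=cv2.cvtColor(c["img"],cv2.COLOR_BGR2GRAY)
    d=b&(g<np.median(g[b])-35); 
    Q=W[d];k=abs(Q[:,1]+.065)<.03
    print("line",k.sum(),Q[k].mean(0).round(4), np.polyfit(Q[k][:,0],Q[k][:,1],1) if k.sum()>3 else 0)
E
```

```text
scene
plate outer slope deg 2.17 at 0.64 0.1906
plate inner slope deg 27.84 at 0.64 -0.0082
plate far slope deg -2.01 at 0.04 0.718
plate near slope deg -2.02 at 0.04 0.5697
plate z 0.07873838201714511 n 5995 (array([644.1,  16.2]), array([150.2, 351.5]), 2.0)
board z 0.09854884957584753 (array([651.1, -29.4]), array([ 51.9, 260. ]), 2.54) 2968
board far -2.16 -0.035 0.6765
board near -2.63 -0.035 0.6264
board front -0.57 0.645 0.0984
board rear 0.13 0.655 -0.1582
line 74 [ 0.6643 -0.0635  0.0979] [ 0.00196749 -0.06478723]
top
plate outer slope deg 3.55 at 0.64 0.1889
plate inner slope deg 35.91 at 0.64 -0.0158
plate far slope deg -1.85 at 0.04 0.7147
plate near slope deg -2.09 at 0.04 0.5652
plate z 0.08012774985273974 n 5539 (array([641.1,  15.6]), array([152.1, 350.9]), 1.79)
board z 0.10011559426474537 (array([647.5, -32.4]), array([ 51.9, 260.1]), 2.51) 2445
board far -2.48 -0.035 0.6718
board near -2.43 -0.035 0.6222
board front -1.75 0.645 0.0959
board rear 5.48 0.655 -0.1596
line 57 [ 0.6434 -0.0653  0.0997] [-0.05453305 -0.03022902]
```

Candidates in the top picture: the brown stepped block on the saw table at (237,192), and pink look-alikes at (243,143), (206,154) and (165,157) on the bench. The brown one on the plate is the one I want, and crop a.png confirms it. The board and its pencil line (about (335,188)), the plain tray at (155,267) and the screw tray at (213,292) are also clear.

>>> apply_moves([
  [[0.0854, 0.04, -0.036, 0, -6.2], [0.0854, 0.04, -0.036, 0, -6.2], [0.0854, 0.04, -0.036, 0, -6.2], [0.0854, 0.04, -0.036, 0, -6.2], [0.0854, 0.04, -0.036, 0, -6.2], [0.0854, 0.04, -0.036, 0, -6.2], [0.0854, 0.04, -0.036, 0, -6.2], [0.0854, 0.04, -0.036, 0, -6.2]],
], force=50)

```text
time: 1.9
ee_pos: [0.4809, 0.2854, 0.2541]
orientation: [[0.911, 0.004, -0.412], [0.412, 0.003, 0.911], [0.005, -1.0, 0.001]]
wrist_force: [-0.4, 1.4, -0.0]
gripper_width: 1.0
```

>>> apply_moves([
  [[0.0854, 0.04, -0.035, 0, -6], [0.0854, 0.04, -0.035, 0, -6], [0.0854, 0.04, -0.035, 0, -6], [0.0854, 0.036, -0.033, 0, -5.3], [0.07, 0, 0, -0.03, 0], [0.07, 0, 0, -0.03, 0], [0.07, 0, 0, -0.02, 0], [0.07, 0, 0, 0, 0]],
])

```text
time: 2.9
ee_pos: [0.6456, 0.1375, 0.172]
orientation: [[1.0, 0.008, 0.005], [-0.005, 0.001, 1.0], [0.008, -1.0, 0.001]]
wrist_force: [0.2, 0.9, 0.7]
gripper_width: 0.821
```

>>> apply_moves([
  [[0.06, -0.008, 0.01, 0, 1.2], [0.06, 0, 0, -0.02, 0], [0.06, 0, 0, -0.02, 0], [0.06, 0, 0, -0.015, 0], [0.06, 0, 0, -0.008, 0], [0.06, 0, 0, 0, 0], [0.06, 0, 0, 0, 0], [0.06, 0, 0, 0, 0]],
])

```text
time: 3.9
ee_pos: [0.6398, 0.1523, 0.1156]
orientation: [[1.0, 0.019, -0.022], [0.022, 0.005, 1.0], [0.019, -1.0, 0.005]]
wrist_force: [0.1, -0.4, -0.9]
gripper_width: 0.703
```

```bash
python3 - <<'E'
from m import *
c=capture("scene");cv2.imwrite("pics/s1.png",cv2.resize(c["img"][150:350,250:516],(798,600),interpolation=cv2.INTER_CUBIC))
s=env.get_state();print(s["ee_pos"],s["orientation"].round(4),s["wrist_force"],s["gripper_width"])
E
```

```text
[0.63987876 0.152333   0.11564597] [[ 0.9996  0.0188 -0.0225]
 [ 0.0224  0.0054  0.9997]
 [ 0.0189 -0.9998  0.005 ]] [ 0.69886212 -0.29111361  0.83806931] 0.7003653551416706
```

View pics/s1.png

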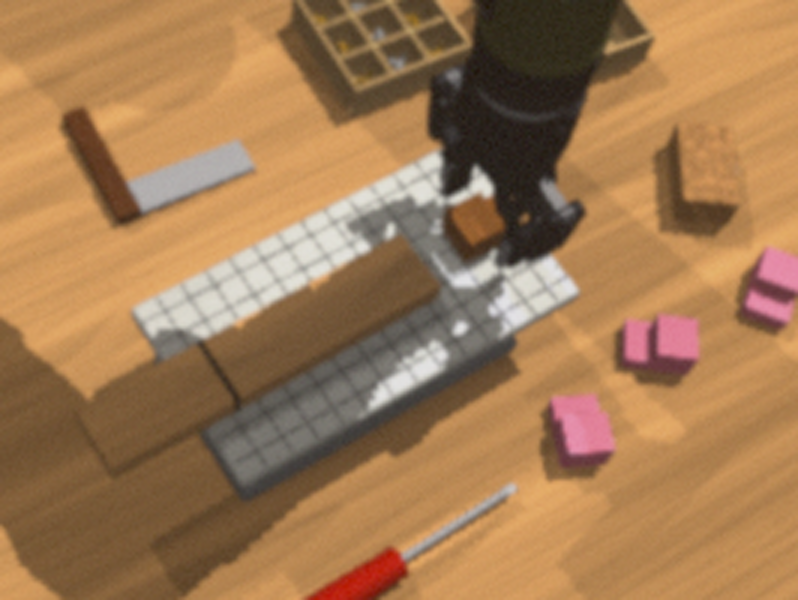

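The gripper straddles the brown offcut (crop pixel (475,225)). The board and the other things haven't moved. Next I go lower and close.

>>> apply_moves([
  [[0.06, -0.002, -0.002, -0.007, 0], [0.06, 0, 0, 0, 0], [0.03, 0, 0, 0, 0], [0.03, 0, 0, 0, 0], [0.03, 0, 0, 0, 0], [0.03, 0, 0, 0, 0], [0.03, 0, 0, 0.02, 0], [0.03, 0, 0, 0.02, 0]],
], force=50)

```text
time: 4.95
ee_pos: [0.6364, 0.1497, 0.1473]
orientation: [[1.0, 0.015, -0.022], [0.022, 0.005, 1.0], [0.015, -1.0, 0.004]]
wrist_force: [0.0, -0.5, 0.0]
gripper_width: 0.385
```

>>> apply_moves([
  [[0.03, -0.03, 0.038, 0.01, 0], [0.03, -0.033, 0.042, 0, 0], [0.03, -0.033, 0.042, 0, 0], [0.03, -0.033, 0.042, 0, 0], [0.03, -0.033, 0.042, 0, 0], [0.03, 0, 0, -0.02, 0], [0.03, 0, 0, -0.02, 0], [0.03, 0, 0, 0, 0]],
])

```text
time: 5.95
ee_pos: [0.4703, 0.3625, 0.1193]
orientation: [[1.0, 0.021, -0.022], [0.022, 0.008, 1.0], [0.021, -1.0, 0.007]]
wrist_force: [0.0, 0.3, -0.2]
gripper_width: 0.382
```

>>> apply_moves([
  [[0.03, 0.002, -0.005, -0.025, 0], [0.03, 0, 0, -0.025, 0], [0.03, 0, 0, -0.02, 0], [0.03, 0, 0, -0.008, 0], [0.03, 0, 0, 0, 0], [0.03, 0, 0, 0, 0], [0.03, 0, 0, 0, 0], [0.03, 0, 0, 0, 0]],
])

```text
time: 6.95
ee_pos: [0.4772, 0.3594, 0.0465]
orientation: [[0.999, 0.029, -0.02], [0.02, 0.013, 1.0], [0.029, -1.0, 0.013]]
wrist_force: [0.2, -0.1, 0.3]
gripper_width: 0.386
```

>>> apply_moves([
  [[0.03, -0.003, 0, -0.006, 0], [0.03, 0, 0, 0, 0], [0.053, 0, 0, 0, 0], [0.053, 0, 0, 0, 0], [0.053, 0, 0, 0, 0], [0.053, 0, 0, 0.03, 0], [0.053, 0, 0, 0.04, 0], [0.053, 0, 0, 0.05, 0]],
])

```text
time: 7.95
ee_pos: [0.4709, 0.357, 0.1586]
orientation: [[1.0, 0.021, -0.02], [0.02, 0.008, 1.0], [0.021, -1.0, 0.007]]
wrist_force: [0.8, 0.5, 0.9]
gripper_width: 0.617
```

>>> apply_moves([
  [[0.075, 0.018, -0.05, 0.02, 0], [0.075, 0.02, -0.055, 0, 0], [0.075, 0.02, -0.055, 0, 0], [0.075, 0.02, -0.055, 0, 0], [0.075, 0.02, -0.055, 0, 0], [0.075, 0.02, -0.055, 0, 0], [0.075, 0.02, -0.055, 0, 0], [0.075, 0.02, -0.05, 0, 0]],
])

```text
time: 8.95
ee_pos: [0.6354, -0.0805, 0.1872]
orientation: [[0.999, 0.036, -0.029], [0.028, 0.015, 0.999], [0.036, -0.999, 0.014]]
wrist_force: [0.4, 0.4, 0.3]
gripper_width: 0.879
```

```bash
python3 - <<'E'
from m import *
a=[]
for n in("scene","top"):
    c=capture(n);a.append(c["img"])
    W=pts(c);t=(W[...,1]>.315)&(W[...,1]<.415)&(W[...,0]>.425)&(W[...,0]<.525)
    hsv=cv2.cvtColor(c["img"],cv2.COLOR_BGR2HSV)
    q=t&(W[...,2]>.015)
    print(n,np.nanmax(W[...,2][t]),np.median(W[q],0))
cv2.imwrite("pics/p2.png",np.hstack([cv2.resize(a[0][100:320,350:550],(400,440)),cv2.resize(a[1][130:330,100:282],(400,440))]))
s=env.get_state();print(s["ee_pos"],s["orientation"].round(4),s["gripper_width"])
E
```

```text
scene 0.036937748494699885 [0.480259   0.36590934 0.02851792]
top 0.03979094768542635 [0.4796929  0.36591793 0.03104334]
[ 0.63657975 -0.08359529  0.18691178] [[ 0.999   0.0368 -0.0236]
 [ 0.0231  0.0127  0.9997]
 [ 0.0371 -0.9992  0.0118]] 0.8759471546697843
```

View pics/p2.png

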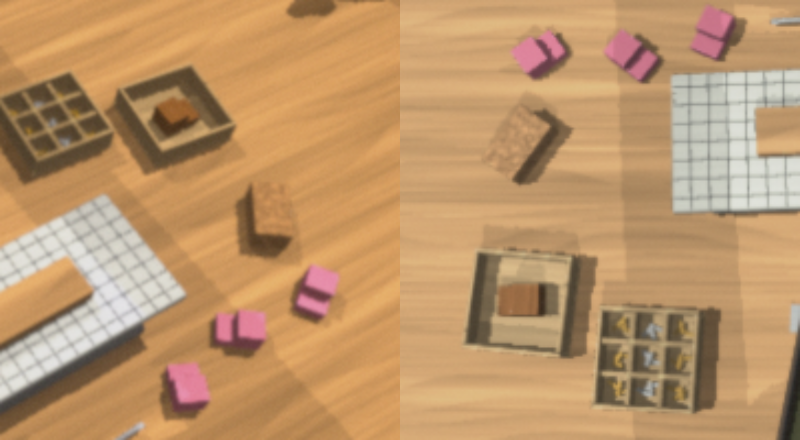

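Both views show the offcut lying inside the undivided tray, and the pink pieces are untouched. The tool has picked up about 2° of tilt over the row moves. I'll find out which moves take it out before gripping the board.

>>> apply_moves([
  [[0.075, 0, -0.01, 0.03, 0], [0.075, 0, -0.01, 0.06, 0], [0.075, 0, -0.01, 0.06, 0], [0.075, 0, 0, 0.06, 0], [0.075, 0, 0, 0.06, 0], [0.075, 0, 0, 0, 0], [0.075, 0, 0, 0, 0], [0.075, 0, 0, 0, 0]],
])

```text
time: 10.05
ee_pos: [0.6321, -0.1121, 0.4621]
orientation: [[0.999, 0.032, -0.023], [0.022, 0.015, 1.0], [0.032, -0.999, 0.014]]
wrist_force: [-0.5, 0.2, 0.0]
gripper_width: 0.878
```

```bash
python3 - <<'E'
from h import *
s=env.get_state();print(s["ee_pos"],s["orientation"].round(4),s["q"].round(4),s["q"][1:4].sum())
E
```

```text
[ 0.63212221 -0.11214763  0.46211521] [[ 0.9992  0.0319 -0.0227]
 [ 0.0222  0.0147  0.9996]
 [ 0.0322 -0.9994  0.014 ]] [-0.1854  0.4036  0.5528  1.6914  0.0203  1.3633] 2.6478726044405922
```

Half-turning the tool gives the same grasp and flips the tilt direction, so the later descent will cancel it.

>>> apply_moves([
  [[0.075, 0, 0, 0, -10.6], [0.075, 0, 0, 0, -10.6], [0.075, 0, 0, 0, -10.6], [0.075, 0, 0, 0, -10.6], [0.075, 0, 0, 0, -10.6], [0.075, 0, 0, 0, -10.6], [0.075, 0, 0, 0, -10.6], [0.075, 0, 0, 0, -10.6]],
])

```text
time: 11.05
ee_pos: [0.6276, -0.1101, 0.4473]
orientation: [[0.09, 0.001, 0.996], [-0.996, -0.014, 0.09], [0.014, -1.0, -0.0]]
wrist_force: [0.2, 0.1, -0.3]
gripper_width: 0.876
```

>>> apply_moves([
  [[0.075, 0, 0, 0, -10.6], [0.075, 0, 0, 0, -10.6], [0.075, 0, 0, 0, -10.6], [0.075, 0, 0, 0, -10.6], [0.075, 0, 0, 0, -10.6], [0.075, 0, 0, 0, -10.6], [0.075, 0, 0, 0, -10.6], [0.075, 0, 0, 0, -10.6]],
])

```text
time: 12.05
ee_pos: [0.457, -0.3826, 0.4298]
orientation: [[-0.723, 0.183, 0.666], [-0.632, 0.214, -0.745], [-0.279, -0.96, -0.039]]
wrist_force: [0.4, 0.1, 0.6]
gripper_width: 0.879
```

```bash
python3 - <<'E'
from h import *
s=env.get_state();print(s["ee_pos"],s["orientation"].round(4),s["q"].round(4),s["joint_velocities"].round(3))
E
```

```text
[ 0.45701662 -0.38262992  0.42977894] [[-0.7232  0.183   0.666 ]
 [-0.6319  0.214  -0.7449]
 [-0.2788 -0.9595 -0.0391]] [-0.8421  0.3259  0.3385  1.6227  0.2828  3.1407] [-0.853 -0.184 -0.362 -0.138  0.355  0.001]
```

That was my mistake: negative turns drive joint 6 towards its limit at +3.14 rad. The arm stopped there and tilted about 16°. I'll turn the other way, so the tilt points inward, and then take it out at the outer reach.

>>> apply_moves([
  [[0.075, 0, 0, 0, 5], [0.075, 0, 0, 0, 10.6], [0.075, 0, 0, 0, 10.6], [0.075, 0, 0, 0, 10.6], [0.075, 0, 0, 0, 10.6], [0.075, 0, 0, 0, 10.6], [0.075, 0, 0, 0, 10.6], [0.075, 0, 0, 0, 10.6]],
])

```text
time: 13.05
ee_pos: [0.4481, -0.384, 0.4169]
orientation: [[0.492, -0.202, 0.847], [-0.819, 0.222, 0.529], [-0.294, -0.954, -0.056]]
wrist_force: [-0.0, 0.4, 0.7]
gripper_width: 0.875
```

```bash
cat > st.py <<'E'
from h import *
s=env.get_state();q=s["q"];R=s["orientation"];p=s["ee_pos"]
print("t",s["time"],"p",p.round(4),"q",q.round(3),"qd",s["joint_velocities"].round(2))
a=np.arctan2(p[1],p[0]);r=np.array([np.cos(a),np.sin(a)]);t=np.array([-r[1],r[0]])
print("az",np.degrees(a).round(1),"rad",np.hypot(*p[:2]).round(3),"axis",R[:,1].round(4),"tilt rad/tan deg",np.degrees([R[:2,1]@r,R[:2,1]@t]).round(2),"jaw",np.degrees(np.arctan2(R[1,0],R[0,0])).round(2),"jaw z",R[2,0].round(4),"F",s["wrist_force"].round(1),"M",s["wrist_torque"].round(2),"w",s["gripper_width"]*85.4)
E
python3 st.py
```

```text
t 13.05 p [ 0.4481 -0.384   0.4169] q [-0.725  0.594  0.701  1.981  0.032  1.862] qd [ 0.2   0.11  0.13  0.12 -0.38 -1.24]
az -40.6 rad 0.59 axis [-0.2018  0.2217 -0.954 ] tilt rad/tan deg [-17.04   2.13] jaw -59.03 jaw z -0.2945 F [-0.   0.4  0.7] M [-0.28 -0.19  0.05] w 74.74391401379238
```

>>> apply_moves([
  [[0.075, 0.041, -0.04, 0, 0], [0.075, 0.041, -0.04, 0, 0], [0.075, 0.041, -0.04, 0, 0], [0.075, 0.041, -0.04, 0, 0], [0.075, 0.041, -0.04, 0, 0], [0.075, 0, 0, 0, 0], [0.075, 0, 0, 0, 0], [0.075, 0, 0, 0, 0]],
])

```text
time: 14.05
ee_pos: [0.5199, -0.4621, 0.3732]
orientation: [[0.497, -0.183, 0.848], [-0.823, 0.209, 0.528], [-0.274, -0.961, -0.047]]
wrist_force: [1.1, 0.3, -0.1]
gripper_width: 0.881
```

```bash
python3 st.py
```

```text
t 14.05 p [ 0.5199 -0.4621  0.3732] q [-0.74   0.937  1.243  2.157  0.031  1.847] qd [ 0.   -0.02 -0.   -0.    0.   -0.  ]
az -41.6 rad 0.696 axis [-0.1827  0.209  -0.9607] tilt rad/tan deg [-15.78   1.99] jaw -58.88 jaw z -0.2737 F [ 1.1  0.3 -0.1] M [-0.23 -0.18  0.03] w 75.27702424199462
```

>>> apply_moves([
  [[0.075, 0.041, -0.037, 0.03, 0], [0.075, 0.041, -0.037, 0.03, 0], [0.075, 0.041, -0.037, 0.03, 0], [0.075, 0.041, -0.037, 0.03, 0], [0.075, 0.041, -0.037, 0.03, 0], [0.075, 0, 0, 0, 0], [0.075, 0, 0, 0, 0], [0.075, 0, 0, 0, 0]],
])

```text
time: 15.05
ee_pos: [0.513, -0.4557, 0.4349]
orientation: [[0.51, -0.112, 0.853], [-0.839, 0.154, 0.522], [-0.189, -0.982, -0.016]]
wrist_force: [0.1, 0.1, 0.7]
gripper_width: 0.88
```

```bash
python3 st.py
```

```text
t 15.05 p [ 0.513  -0.4557  0.4349] q [-0.743  0.85   1.249  2.157  0.037  1.847] qd [ 0.    0.01 -0.   -0.   -0.    0.  ]
az -41.6 rad 0.686 axis [-0.112   0.1536 -0.9818] tilt rad/tan deg [-10.64   2.32] jaw -58.7 jaw z -0.1894 F [0.1 0.1 0.7] M [-0.12 -0.1   0.  ] w 75.17058524557274
```

>>> apply_moves([
  [[0.075, 0.041, -0.037, 0.03, 0], [0.075, 0.041, -0.037, 0.03, 0], [0.075, 0.041, -0.037, 0.03, 0], [0.075, 0.041, -0.037, 0.03, 0], [0.075, 0.041, -0.037, 0.03, 0], [0.075, 0.041, -0.037, 0.03, 0], [0.075, 0, 0, 0, 0], [0.075, 0, 0, 0, 0]],
])

```text
time: 16.05
ee_pos: [0.5025, -0.4467, 0.4884]
orientation: [[0.516, -0.047, 0.855], [-0.849, 0.109, 0.518], [-0.117, -0.993, 0.016]]
wrist_force: [-0.0, -0.7, 1.0]
gripper_width: 0.879
```

```bash
python3 st.py
```

```text
t 16.05 p [ 0.5025 -0.4467  0.4884] q [-0.749  0.772  1.249  2.157  0.048  1.845] qd [ 0. -0.  0.  0.  0. -0.]
az -41.6 rad 0.672 axis [-0.0472  0.1087 -0.993 ] tilt rad/tan deg [-6.16  2.86] jaw -58.7 jaw z -0.1174 F [-0.  -0.7  1. ] M [-0.17 -0.1   0.03] w 75.0993688572337
```

>>> apply_moves([
  [[0.075, 0.041, -0.037, 0.03, 0], [0.075, 0.041, -0.037, 0.03, 0], [0.075, 0.041, -0.037, 0.03, 0], [0.075, 0.041, -0.037, 0.03, 0], [0.075, 0.041, -0.037, 0.03, 0], [0.075, 0.041, -0.037, 0.03, 0], [0.075, 0.041, -0.037, 0.03, 0], [0.075, 0, 0, 0, 0]],
])

```text
time: 17.05
ee_pos: [0.4914, -0.4375, 0.5315]
orientation: [[0.517, 0.012, 0.856], [-0.854, 0.077, 0.515], [-0.06, -0.997, 0.05]]
wrist_force: [0.1, -0.8, -0.8]
gripper_width: 0.879
```

```bash
python3 st.py
```

```text
t 17.05 p [ 0.4914 -0.4375  0.5315] q [-0.758  0.707  1.249  2.157  0.065  1.839] qd [-0.    0.01 -0.   -0.    0.    0.  ]
az -41.7 rad 0.658 axis [ 0.0121  0.0775 -0.9969] tilt rad/tan deg [-2.43  3.78] jaw -58.81 jaw z -0.0601 F [ 0.1 -0.8 -0.8] M [-0.09  0.06 -0.02] w 75.03660081481979
```

>>> apply_moves([
  [[0.075, 0.02, 0.037, -0.02, 7.7], [0.075, 0.02, 0.038, -0.02, 7.7], [0.075, 0.02, 0.038, -0.02, 7.7], [0.075, 0.02, 0.038, -0.02, 7.7], [0.075, 0.02, 0.038, -0.02, 7.7], [0.075, 0.02, 0.038, -0.02, 7.7], [0.075, 0.02, 0.038, -0.02, 7.7], [0.075, 0.018, 0.038, -0.02, 7.0]],
])

```text
time: 18.05
ee_pos: [0.6523, -0.131, 0.3647]
orientation: [[0.997, -0.06, -0.057], [0.06, 0.048, 0.997], [-0.058, -0.997, 0.051]]
wrist_force: [0.6, 0.5, -0.2]
gripper_width: 0.877
```

```bash
python3 st.py
```

```text
t 18.05 p [ 0.6523 -0.131   0.3647] q [-0.214  0.508  0.485  1.618  0.034  1.297] qd [ 0.53  0.13 -0.18 -0.29 -0.03 -0.47]
az -11.4 rad 0.665 axis [-0.0605  0.0476 -0.997 ] tilt rad/tan deg [-3.93  1.99] jaw 3.45 jaw z -0.0575 F [ 0.6  0.5 -0.2] M [-0.1  -0.09  0.02] w 74.90162250239139
```

>>> apply_moves([
  [[0.075, 0, 0, -0.03, 0], [0.075, 0, 0, -0.03, 0], [0.075, 0, 0, -0.03, 0], [0.075, 0, 0, -0.03, 0], [0.075, 0, 0, -0.03, 0], [0.075, 0, 0, -0.03, 0], [0.075, 0, 0, -0.02, 0], [0.075, 0, 0, 0, 0]],
])

```text
time: 19.05
ee_pos: [0.6509, -0.1251, 0.1523]
orientation: [[0.995, -0.069, -0.065], [0.069, 0.05, 0.996], [-0.065, -0.996, 0.054]]
wrist_force: [-0.2, 0.7, 0.1]
gripper_width: 0.876
```

```bash
python3 st.py
```

```text
t 19.05 p [ 0.6509 -0.1251  0.1523] q [-0.206  0.547  0.066  1.168  0.035  1.296] qd [-0.   -0.01  0.02  0.01 -0.   -0.  ]
az -10.9 rad 0.663 axis [-0.0689  0.0496 -0.9964] tilt rad/tan deg [-4.41  2.05] jaw 3.95 jaw z -0.0654 F [-0.2  0.7  0.1] M [-0.06 -0.04 -0.05] w 74.84165215457256
```

>>> apply_moves([
  [[0.075, 0.02, -0.004, 0.04, 0], [0.075, 0.05, -0.01, 0.03, 0], [0.075, 0.05, -0.01, 0, 0], [0.075, 0.05, -0.01, 0, 0], [0.075, 0.04, -0.008, 0, 0], [0.075, 0, 0, 0, 0], [0.075, 0, 0, 0, 0], [0.075, 0, 0, 0, 0]],
])

```text
time: 20.05
ee_pos: [0.8377, -0.1623, 0.2271]
orientation: [[0.996, -0.06, -0.065], [0.068, 0.048, 0.997], [-0.057, -0.997, 0.052]]
wrist_force: [0.7, 0.2, -0.0]
gripper_width: 0.881
```

```bash
python3 st.py
```

```text
t 20.05 p [ 0.8377 -0.1623  0.2271] q [-0.204  1.064  1.19   1.766  0.035  1.299] qd [ 0.   -0.04 -0.02 -0.    0.    0.  ]
az -11.0 rad 0.853 axis [-0.0599  0.048  -0.9971] tilt rad/tan deg [-3.89  2.05] jaw 3.93 jaw z -0.0565 F [ 0.7  0.2 -0. ] M [-0.09 -0.1  -0.02] w 75.24041873701364
```

>>> apply_moves([
  [[0.075, 0.04, -0.008, 0.02, 0], [0.075, 0.04, -0.008, 0.02, 0], [0.075, 0.04, -0.008, 0.02, 0], [0.075, 0.04, -0.008, 0.02, 0], [0.075, 0, 0, 0, 0], [0.075, 0, 0, 0, 0], [0.075, 0, 0, 0, 0], [0.075, 0, 0, 0, 0]],
])

```text
time: 21.05
ee_pos: [0.8878, -0.171, 0.2644]
orientation: [[0.994, 0.085, -0.065], [0.064, 0.019, 0.998], [0.086, -0.996, 0.014]]
wrist_force: [0.0, -0.3, 0.3]
gripper_width: 0.877
```

```bash
python3 st.py
```

```text
t 21.05 p [ 0.8878 -0.171   0.2644] q [-0.203  1.048  1.245  1.689  0.036  1.305] qd [ 0.  0. -0.  0.  0. -0.]
az -10.9 rad 0.904 axis [ 0.0846  0.0193 -0.9962] tilt rad/tan deg [4.55 2.  ] jaw 3.66 jaw z 0.0857 F [ 0.  -0.3  0.3] M [-0.07  0.04 -0.06] w 74.86812318784233
```

>>> apply_moves([
  [[0.075, -0.03, 0.005, 0, 8], [0.075, -0.02, 0, 0, 10.6], [0.075, 0, 0, 0, 10.6], [0.075, 0, 0, 0, 10.6], [0.075, 0, 0, 0, 10.6], [0.075, 0, 0, 0, 10.6], [0.075, 0, 0, 0, 10.6], [0.075, 0, 0, 0, 10.6]],
])

```text
time: 22.05
ee_pos: [0.8418, -0.167, 0.255]
orientation: [[0.076, -0.017, -0.997], [0.994, 0.079, 0.075], [0.078, -0.997, 0.022]]
wrist_force: [0.3, 0.8, 0.2]
gripper_width: 0.88
```

>>> apply_moves([
  [[0.075, 0, 0, 0, 10.6], [0.075, 0, 0, 0, 10.6], [0.075, 0, 0, 0, 10.6], [0.075, 0, 0, 0, 10.6], [0.075, 0, 0, 0, 10.6], [0.075, 0, 0, 0, 10.6], [0.075, 0, 0, 0, 10.6], [0.075, 0, 0, 0, 9]],
])

```text
time: 23.05
ee_pos: [0.8289, -0.1647, 0.2417]
orientation: [[-0.982, -0.079, -0.17], [0.171, -0.005, -0.985], [0.077, -0.997, 0.018]]
wrist_force: [0.4, 1.6, 0.0]
gripper_width: 0.88
```

```bash
python3 st.py
```

```text
t 23.05 p [ 0.8289 -0.1647  0.2417] q [-0.189  1.065  1.227  1.809 -0.02  -1.587] qd [ 0.03 -0.08 -0.17 -0.11 -0.1  -1.25]
az -11.2 rad 0.845 axis [-0.0788 -0.0048 -0.9969] tilt rad/tan deg [-4.37 -1.15] jaw 170.11 jaw z 0.0768 F [0.4 1.6 0. ] M [-0.03 -0.03 -0.01] w 75.12162448744617
```

>>> apply_moves([
  [[0.075, 0.02, -0.004, 0.01, 5], [0.075, 0.04, -0.008, 0.02, 3], [0.075, 0.03, -0.006, 0.015, 0], [0.075, 0, 0, 0, 0], [0.075, 0, 0, 0, 0], [0.075, 0, 0, 0, 0], [0.075, 0, 0, 0, 0], [0.075, 0, 0, 0, 0]],
])

```text
time: 24.05
ee_pos: [0.8564, -0.171, 0.2544]
orientation: [[-1.0, -0.006, -0.027], [0.028, -0.029, -0.999], [0.005, -1.0, 0.029]]
wrist_force: [0.1, 0.5, -0.8]
gripper_width: 0.88
```

```bash
python3 st.py
```

```text
t 24.05 p [ 0.8564 -0.171   0.2544] q [-0.186  1.059  1.248  1.76  -0.03  -1.73 ] qd [ 0.  0. -0.  0. -0. -0.]
az -11.3 rad 0.873 axis [-0.0056 -0.0292 -0.9996] tilt rad/tan deg [ 0.01 -1.71] jaw 178.42 jaw z 0.0048 F [ 0.1  0.5 -0.8] M [ 0.02 -0.03 -0.01] w 75.12130746191951
```

>>> apply_moves([
  [[0.075, -0.05, 0.011, 0, 1], [0.075, -0.05, 0.011, 0, 1], [0.075, -0.05, 0.011, 0, 1], [0.075, -0.045, 0.01, 0, 1], [0.075, 0, 0, -0.03, 0], [0.075, 0, 0, -0.03, 0], [0.075, 0, 0, -0.02, 0], [0.075, 0, 0, 0, 0]],
])

```text
time: 25.05
ee_pos: [0.6971, -0.1355, 0.1729]
orientation: [[-0.999, -0.003, 0.032], [-0.032, -0.03, -0.999], [0.004, -1.0, 0.03]]
wrist_force: [0.7, 0.1, 0.4]
gripper_width: 0.877
```

```bash
python3 st.py
```

```text
t 25.05 p [ 0.6971 -0.1355  0.1729] q [-0.179  0.557  0.135  1.146 -0.03  -1.782] qd [ 0.   -0.02  0.02  0.01  0.    0.  ]
az -11.0 rad 0.71 axis [-0.0027 -0.0297 -0.9996] tilt rad/tan deg [ 0.18 -1.7 ] jaw -178.16 jaw z 0.0036 F [0.7 0.1 0.4] M [ 0.02 -0.05  0.02] w 74.93686115278271
```

>>> apply_moves([
  [[0.075, -0.026, 0.006, 0, 0.6], [0.075, -0.018, 0.003, 0, 0], [0.075, 0, 0, -0.015, 0], [0.075, 0, 0, -0.02, 0], [0.075, 0, 0, -0.015, 0], [0.075, 0, 0, -0.008, 0], [0.075, 0, 0, 0, 0], [0.075, 0, 0, 0, 0]],
])

```text
time: 26.05
ee_pos: [0.6573, -0.1273, 0.1165]
orientation: [[-0.999, 0.005, 0.042], [-0.043, -0.031, -0.999], [-0.004, -0.999, 0.031]]
wrist_force: [0.5, 0.1, 0.6]
gripper_width: 0.881
```

```bash
python3 st.py; python3 - <<'E'
from m import *
c=capture("scene");cv2.imwrite("pics/s3.png",cv2.resize(c["img"][170:370,230:496],(798,600),interpolation=cv2.INTER_CUBIC))
E
```

```text
t 26.05 p [ 0.6573 -0.1273  0.1165] q [-0.178  0.512 -0.074  0.975 -0.03  -1.791] qd [-0.  0.  0. -0. -0.  0.]
az -11.0 rad 0.669 axis [ 0.0054 -0.0312 -0.9995] tilt rad/tan deg [ 0.65 -1.69] jaw -177.56 jaw z -0.0041 F [0.5 0.1 0.6] M [ 0.02 -0.05  0.04] w 75.26512775176803
```

View pics/s3.png

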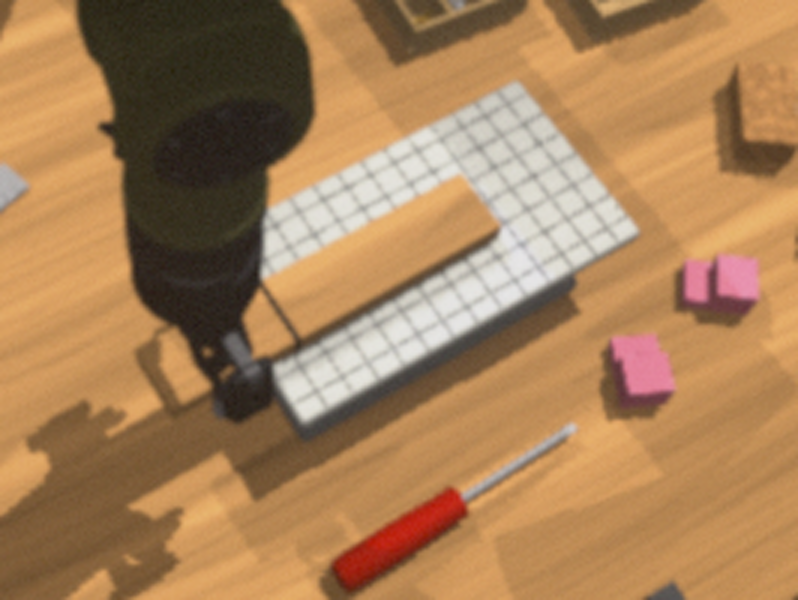

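The fingers straddle the rear of the board (crop pixel about (225,370)). The pencil line shows clear of the gripper at (280,312).

>>> apply_moves([
  [[0.075, -0.004, 0, -0.006, 0], [0.075, 0, 0, -0.006, 0], [0.06, 0, 0, 0, 0], [0.045, 0, 0, 0, 0], [0.045, 0, 0, 0, 0], [0.045, 0, 0, 0, 0], [0.045, 0, 0, 0, 0], [0.045, 0, 0, 0, 0]],
], force=60)

```text
time: 27.1
ee_pos: [0.6535, -0.1273, 0.1052]
orientation: [[-0.999, 0.007, 0.043], [-0.043, -0.032, -0.999], [-0.006, -0.999, 0.032]]
wrist_force: [-1.2, 0.9, 0.6]
gripper_width: 0.569
```

```bash
python3 st.py
```

```text
t 27.1 p [ 0.6535 -0.1273  0.1052] q [-0.179  0.513 -0.1    0.946 -0.03  -1.792] qd [-0. -0. -0.  0.  0.  0.]
az -11.0 rad 0.666 axis [ 0.0073 -0.0315 -0.9995] tilt rad/tan deg [ 0.75 -1.69] jaw -177.55 jaw z -0.0059 F [-1.2  0.9  0.6] M [ 0.03  0.15 -0.04] w 48.60012637515175
```

>>> apply_moves([
  [[0.045, 0, 0.01, 0, 0], [0.045, -0.001, 0.02, 0, 0], [0.045, -0.001, 0.02, 0, 0], [0.045, -0.001, 0.02, 0, 0], [0.045, -0.001, 0.02, 0, 0], [0.045, 0, 0.01, 0, 0], [0.045, 0, 0, 0, 0], [0.045, 0, 0, 0, 0]],
])

```text
time: 28.1
ee_pos: [0.6491, -0.0184, 0.1052]
orientation: [[-0.999, 0.008, 0.045], [-0.045, -0.031, -0.998], [-0.006, -0.999, 0.032]]
wrist_force: [-0.4, -1.0, 0.7]
gripper_width: 0.568
```

```bash
python3 st.py;python3 - <<'E'
from m import *
for n in ("scene","top"):
    c=capture(n);print(n);full(c);
    try:meas(c)
    except Exception as e:print(e)
    cv2.imwrite(f"pics/{n}4.png",cv2.resize(c["img"][170:370,230:496] if n=="scene" else c["img"][140:260,200:360],(798,600),interpolation=cv2.INTER_CUBIC))
E
```

```text
t 28.1 p [ 0.6491 -0.0184  0.1052] q [-0.013  0.488 -0.14   0.935 -0.031 -1.629] qd [ 0.    0.    0.   -0.   -0.01  0.  ]
az -1.6 rad 0.649 axis [ 0.0077 -0.0312 -0.9995] tilt rad/tan deg [ 0.49 -1.77] jaw -177.41 jaw z -0.0063 F [-0.4 -1.   0.7] M [-0.15  0.06 -0.05] w 48.490472281182136
scene
plate outer slope deg 12.54 at 0.64 0.0945
plate inner slope deg 1.84 at 0.64 -0.0883
plate far slope deg -2.1 at 0.04 0.718
plate near slope deg -1.5 at 0.04 0.5728
plate z 0.07869762324231866 n 4853 (array([642.6,  59.9]), array([150.6, 297.7]), 2.15)
board z 0.09853866915104326 (array([645.2, 116.1]), array([ 51.1, 188. ]), 2.59) 1767
top
plate outer slope deg 3.23 at 0.64 0.1892
plate inner slope deg -11.01 at 0.64 0.1354
plate far slope deg 0.74 at 0.04 0.7097
plate near slope deg -70.65 at 0.04 0.9214
plate z 0.08028898437821241 n 838 (array([637.3, 165.6]), array([ 71.8, 158.2]), 82.01)
board z 0.1000484396448873 (array([638.6, 166.8]), array([51. , 81.1]), 1.89) 712
```

View pics/scene4.png

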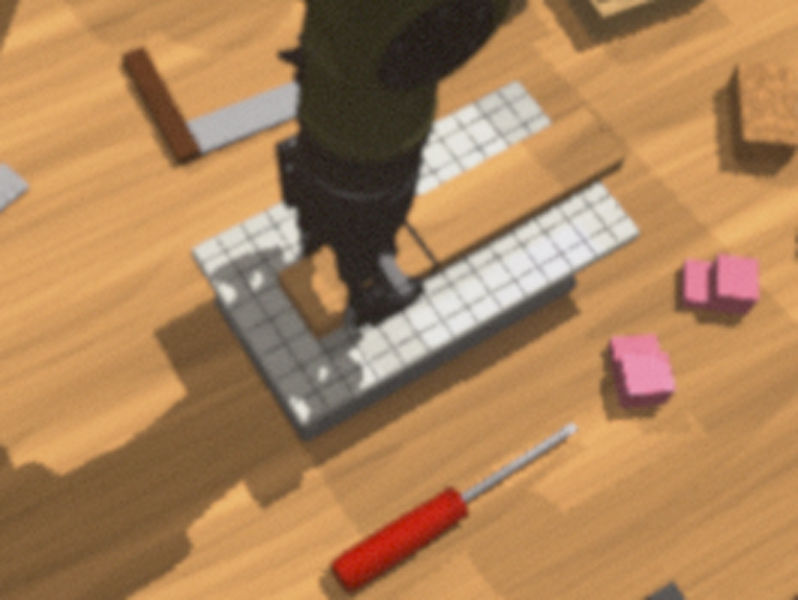

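The board slides flat (front at crop (600,150), line at (423,245)). I go on along the edge's normal and take out half a degree of skew.

>>> apply_moves([
  [[0.045, 0, 0.01, 0, 0], [0.045, -0.001, 0.02, 0, -0.2], [0.045, -0.001, 0.02, 0, -0.2], [0.045, -0.001, 0.02, 0, -0.2], [0.045, -0.001, 0.02, 0, 0], [0.045, -0.001, 0.02, 0, 0], [0.045, 0, 0.01, 0, 0], [0.045, 0, 0, 0, 0]],
])

```text
time: 29.2
ee_pos: [0.6434, 0.1102, 0.1052]
orientation: [[-0.999, 0.008, 0.034], [-0.034, -0.031, -0.999], [-0.007, -0.999, 0.031]]
wrist_force: [0.4, 0.4, 1.6]
gripper_width: 0.569
```

```bash
cat > v.py <<'E'
from m import *
import sys,subprocess
k=sys.argv[1]
for n in ("scene","top"):
    c=capture(n);print(n);pickle.dump(c,open(f"{n}{k}.pkl","wb"));full(c)
    try:
        W,pl,b=meas(c);P=W[b][:,:2];P=P[P[:,1]>.2]
        for nm,ax,s,lo,hi in(("far",0,1,.2,.34),("near",0,-1,.2,.34),("front",1,1,.62,.655)):
            f=edgefit(P,ax,s,lo,hi);mm=(lo+hi)/2
            print("board",nm,np.degrees(np.arctan(f[0])).round(2),mm,np.polyval(f,mm).round(4))
        Q=W[b];Q=Q[Q[:,1]>.2];A=np.c_[Q[:,:2]-[.63,.2],np.ones(len(Q))];print("plane fit",np.linalg.lstsq(A,Q[:,2],rcond=None)[0].round(4))
    except Exception as e:print(e)
    cv2.imwrite(f"pics/{n}{k}.png",cv2.resize(c["img"][170:320,350:550] if n=="scene" else c["img"][140:260,170:330],(800,600),interpolation=cv2.INTER_CUBIC))
E
python3 st.py;python3 v.py 5
```

```text
t 29.2 p [0.6434 0.1102 0.1052] q [ 0.185  0.498 -0.122  0.948 -0.032 -1.42 ] qd [ 0. -0. -0.  0. -0.  0.]
az 9.7 rad 0.653 axis [ 0.0076 -0.0312 -0.9995] tilt rad/tan deg [ 0.13 -1.84] jaw -178.05 jaw z -0.0066 F [0.4 0.4 1.6] M [ 0.1  -0.06 -0.  ] w 48.5810595361618
scene
plate outer slope deg 41.54 at 0.64 0.1334
plate inner slope deg 1.87 at 0.64 -0.0883
plate far slope deg -1.96 at 0.04 0.718
plate near slope deg -1.94 at 0.04 0.5699
plate z 0.07862885094972649 n 6753 (array([640.9, 124.3]), array([149.7, 426.8]), 1.93)
board z 0.09845064595710551 (array([641.1, 251.8]), array([ 51.2, 173.7]), 2.55) 1425
board far -2.42 0.27 0.6648
board near -2.16 0.27 0.6157
board front 0.24 0.6375 0.3359
plane fit [0.     0.0019 0.0983]
top
plate outer slope deg -0.62 at 0.64 0.0837
plate inner slope deg 2.58 at 0.64 -0.0893
plate far slope deg -1.44 at 0.04 0.7147
plate near slope deg -2.04 at 0.04 0.5651
plate z 0.08017038639385321 n 4825 (array([641.6,   3.9]), array([151.4, 188.9]), 1.97)
board z 0.09988144625876805 (array([641.8,  87.9]), array([49.7, 23.2]), 1.02) 193
expected non-empty vector for x
```

View pics/scene5.png

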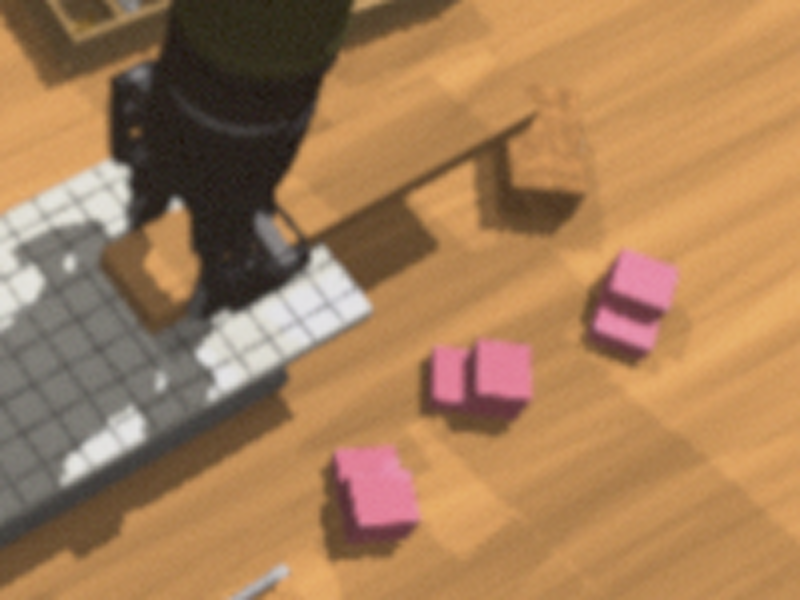

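View pics/top5.png

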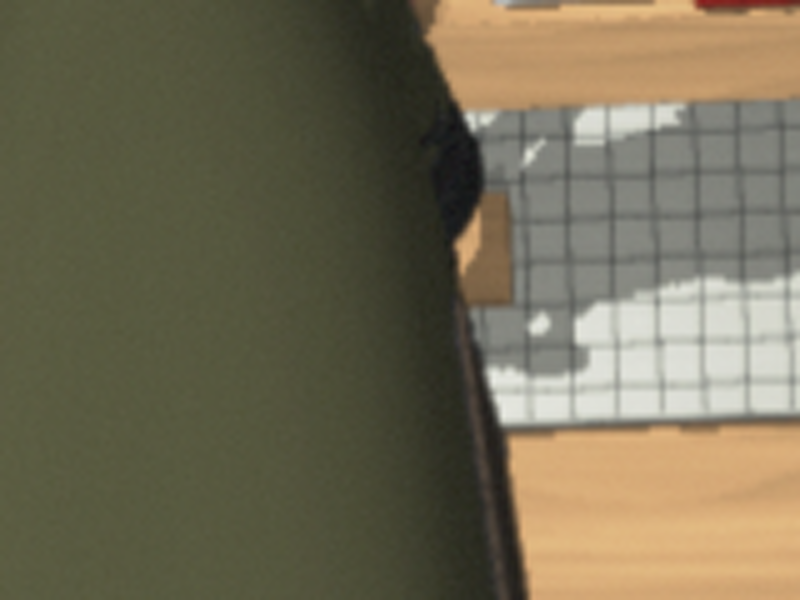

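```bash
cat > rect.py <<'E'
from h import *
def rectify(c,zp,x0,x1,y0,y1,s=.0005):
    # grid along world: rows x, cols y
    X,Y=np.meshgrid(np.arange(x0,x1,s),np.arange(y0,y1,s),indexing="ij")
    P=np.stack([X,Y,np.full_like(X,zp)],-1).reshape(-1,3)
    T=np.linalg.inv(np.array(c["T"]));r=cv2.Rodrigues(T[:3,:3])[0]
    uv=cv2.projectPoints(P,r,T[:3,3],np.array(c["camera_matrix"]),np.array(c["dist_coeffs"]))[0].reshape(X.shape+(2,)).astype(np.float32)
    return cv2.remap(c["img"],uv[...,0],uv[...,1],cv2.INTER_CUBIC)
def gedge(prof,y,lo,hi,sign=None):
    g=np.gradient(cv2.GaussianBlur(prof.reshape(1,-1).astype(np.float32),(0,0),1.5).ravel());k=(y>lo)&(y<hi)
    w=g if sign is None else sign*g
    w=np.where(k,np.maximum(w if sign else abs(w),0),0);i=np.argmax(w);sl=slice(max(i-6,0),i+7);ww=w[sl]
    return (y[sl]*ww).sum()/ww.sum()
E
python3 - <<'E'
from rect import *
for n,dz in(("scene",-.0014),("top",.0001)):
    c=pickle.load(open(f"{n}0.pkl","rb"))
    s=.0005
    def prof(zp,x0,x1,y0,y1,ch=None):
        I=rectify(c,zp,x0,x1,y0,y1);
        hsv=cv2.cvtColor(I,cv2.COLOR_BGR2HSV);g=cv2.cvtColor(I,cv2.COLOR_BGR2GRAY).astype(float)
        return hsv[...,1].astype(float),g,np.arange(I.shape[1])*s+y0,np.arange(I.shape[0])*s+x0
    # table outer edge: saturation jump
    S,G,y,x=prof(.08+dz,.57,.71,.16,.21)
    E=[];X=[]
    for i in range(0,len(x)-10,10):
        E.append(gedge(S[i:i+10].mean(0),y,.18,.2));X.append(x[i:i+10].mean())
    X=np.array(X);E=np.array(E);k=np.abs(E-np.median(E))<.005
    f=np.polyfit(X[k],E[k],1);r=E-np.polyval(f,X);k&=abs(r)<.001;f=np.polyfit(X[k],E[k],1)
    print(n,"edge slope",np.degrees(np.arctan(f[0])).round(2),"at .637",np.polyval(f,.637).round(4),k.sum(),"rms",r[k].std().round(5))
    fe=f
    # line
    S,G,y,x=prof(.1+dz,.62,.685,-.09,-.04)
    L=[];X=[]
    for i in range(20,len(x)-30,6):
        p=G[i:i+6].mean(0);d=np.maximum(np.median(p)-15-p,0);j=np.argmax(d);sl=slice(max(j-8,0),j+9)
        if d.max()>20:L.append((y[sl]*d[sl]).sum()/d[sl].sum());X.append(x[i:i+6].mean())
    X=np.array(X);L=np.array(L);k=abs(L-np.median(L))<.004;f=np.polyfit(X[k],L[k],1)
    print(" line slope",np.degrees(np.arctan(f[0])).round(2),"at .652",np.polyval(f,.652).round(4),k.sum(),"gap at x=.645:",(np.polyval(fe,.643)-np.polyval(f,.652)).round(4))
    # front end
    S,G,y,x=prof(.1+dz,.625,.665,.07,.125)
    F=[gedge(S[i:i+8].mean(0),y,.08,.115) for i in range(0,len(x)-8,8)]
    S,G,y,x=prof(.1+dz,.635,.67,-.19,-.13)
    Rr=[gedge(G[i:i+8].mean(0),y,-.18,-.145) for i in range(0,len(x)-8,8)]
    print(" front",np.median(F).round(4)," rear",np.median(Rr).round(4))
    # long sides of board and plate
    for nm,zp,a,b in(("board far",.1+dz,.66,.69),("board near",.1+dz,.61,.64),("plate far",.08+dz,.70,.73),("plate near",.08+dz,.555,.585)):
        S,G,y,x=prof(zp,a,b,-.08,.09) if "board" in nm else prof(zp,a,b,-.08,.18)
        XX=[];YY=[]
        for i in range(0,len(y)-10,10):
            XX.append(gedge(S[:,i:i+10].mean(1),x,a+.002,b-.002));YY.append(y[i:i+10].mean())
        XX=np.array(XX);YY=np.array(YY);k=abs(XX-np.median(XX))<.008
        for _ in range(4):
            f=np.polyfit(YY[k],XX[k],1);r=abs(XX-np.polyval(f,YY));k=r<max(.0006,2*np.median(r))
        print(" ",nm,np.degrees(np.arctan(f[0])).round(2),np.polyval(f,0).round(4),k.sum())
E
```

```text
scene edge slope 1.94 at .637 0.1918 19 rms 0.00026
 line slope 3.0 at .652 -0.0637 14 gap at x=.645: 0.2557
 front 0.1  rear -0.1581
  board far -2.7 0.6796 30
  board near -2.54 0.6249 32
  plate far 0.51 0.7257 29
  plate near -2.17 0.5706 50
top edge slope 2.18 at .637 0.1897 21 rms 0.00016
 line slope 2.82 at .652 -0.0662 14 gap at x=.645: 0.2562
 front 0.0982  rear -0.1605
  board far -2.56 0.6713 33
  board near -2.34 0.6192 32
  plate far -2.07 0.7171 51
  plate near -2.05 0.5646 43
```

>>> apply_moves([
  [[0.045, 0, 0.004, 0, 0], [0.045, -0.001, 0.004, 0, 0], [0.045, 0, 0.004, 0, 0], [0.045, 0, 0.003, 0, 0], [0.045, 0, 0, 0, 0], [0.045, 0, 0, 0, 0], [0.045, 0, 0, 0, 0], [0.045, 0, 0, 0, 0]],
])

```text
time: 30.3
ee_pos: [0.6426, 0.1227, 0.1054]
orientation: [[-1.0, 0.008, 0.03], [-0.03, -0.033, -0.999], [-0.007, -0.999, 0.033]]
wrist_force: [0.4, -0.4, 0.6]
gripper_width: 0.57
```

```bash
python3 st.py
```

```text
t 30.3 p [0.6426 0.1227 0.1054] q [ 0.205  0.502 -0.117  0.952 -0.034 -1.396] qd [-0.  0. -0. -0.  0.  0.]
az 10.8 rad 0.654 axis [ 0.0075 -0.0329 -0.9994] tilt rad/tan deg [ 0.07 -1.93] jaw -178.29 jaw z -0.0065 F [ 0.4 -0.4  0.6] M [-0.12  0.02  0.01] w 48.67270246971406
```

>>> apply_moves([
  [[0.045, 0, 0.0035, -0.0005, 0.3], [0.045, 0, 0.0035, -0.0005, 0], [0.045, 0, 0, 0, 0], [0.045, 0, 0, 0, 0], [0.045, 0, 0, 0, 0], [0.045, 0, 0, 0, 0], [0.045, 0, 0, 0, 0], [0.045, 0, 0, 0, 0]],
])

```text
time: 31.3
ee_pos: [0.6432, 0.1292, 0.1053]
orientation: [[-0.999, 0.009, 0.035], [-0.035, -0.035, -0.999], [-0.008, -0.999, 0.035]]
wrist_force: [-0.6, -2.1, 3.0]
gripper_width: 0.566
```

```bash
python3 st.py; python3 v.py 6; python3 - <<'E'
from rect import *
c=pickle.load(open("scene6.pkl","rb"));dz=-.0014;s=.0005
I=rectify(c,.1+dz,.55,.73,.05,.37,.0004);cv2.imwrite("pics/r6.png",I)
I=rectify(c,.08+dz,.55,.73,.05,.37,.0004);cv2.imwrite("pics/r6b.png",I)
I=rectify(c,.1+dz,.60,.68,.2,.37);S=cv2.cvtColor(I,cv2.COLOR_BGR2GRAY).astype(float)
y=np.arange(I.shape[1])*s+.2;x=np.arange(I.shape[0])*s+.6
print("front",np.round([gedge(S[i:i+8].mean(0),y,.34,.368) for i in range(40,110,8)],4))
E
```

```text
t 31.3 p [0.6432 0.1292 0.1053] q [ 0.215  0.504 -0.113  0.952 -0.036 -1.391] qd [ 0.  0.  0. -0.  0. -0.]
az 11.4 rad 0.656 axis [ 0.0091 -0.0348 -0.9994] tilt rad/tan deg [ 0.12 -2.05] jaw -178.0 jaw z -0.0079 F [-0.6 -2.1  3. ] M [-0.42  0.11  0.05] w 48.33618712913848
scene
plate outer slope deg 20.9 at 0.64 0.1312
plate inner slope deg 1.85 at 0.64 -0.0883
plate far slope deg -2.02 at 0.04 0.7179
plate near slope deg -2.21 at 0.04 0.5697
plate z 0.07865116361313995 n 7139 (array([640.4, 133.5]), array([149.8, 445.5]), 2.02)
board z 0.09847701116283475 (array([640. , 272.4]), array([ 51.9, 173.3]), 2.69) 1370
board far -2.58 0.27 0.6652
board near -2.58 0.27 0.6162
board front 1.33 0.6375 0.3546
plane fit [-0.0046 -0.0003  0.0986]
top
plate outer slope deg -5.87 at 0.64 0.1072
plate inner slope deg 2.48 at 0.64 -0.0892
plate far slope deg -1.62 at 0.04 0.7147
plate near slope deg -1.99 at 0.04 0.5651
plate z 0.08021033031753633 n 5491 (array([641.1,  16.6]), array([151.6, 214.2]), 2.19)
board z 0.09998224217633833 (array([641.8, 107.3]), array([49.4, 24.5]), 2.47) 207
expected non-empty vector for x
front [0.3559 0.36   0.3414 0.3602 0.3561 0.3416 0.356  0.3546 0.361 ]
```

View pics/scene6.png

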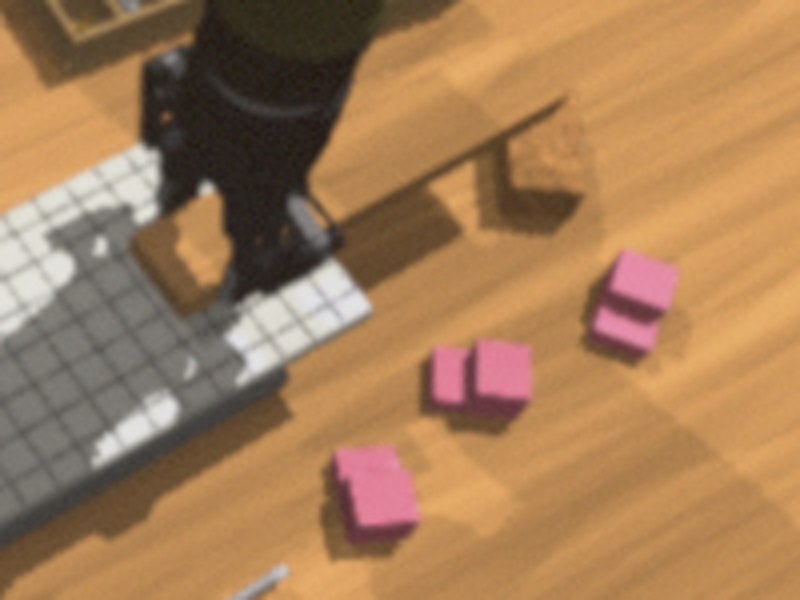

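View pics/r6.png

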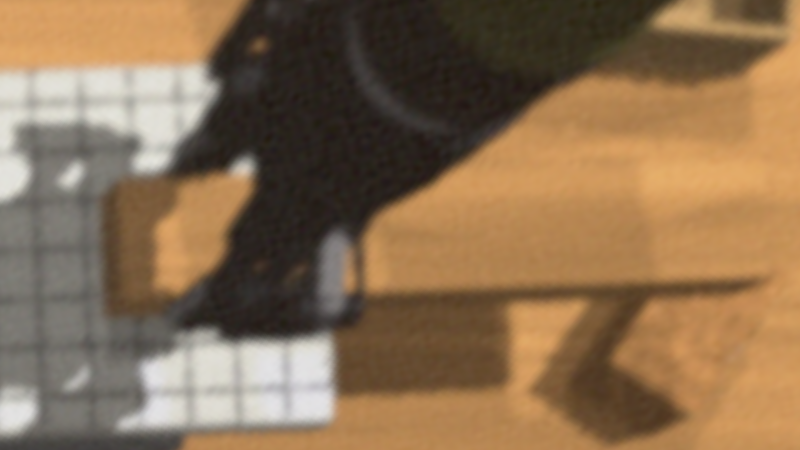

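```bash
cat > w.py <<'E'
from rect import *
import sys
c=pickle.load(open(f"scene{sys.argv[1]}.pkl","rb"));dz=-.0014;s=.0005
def get(zp,x0,x1,y0,y1):
    I=rectify(c,zp,x0,x1,y0,y1);return cv2.cvtColor(I,cv2.COLOR_BGR2GRAY).astype(float),cv2.cvtColor(I,cv2.COLOR_BGR2HSV)[...,1].astype(float),np.arange(I.shape[0])*s+x0,np.arange(I.shape[1])*s+y0
G,S,x,y=get(.08+dz,.683,.712,.15,.22)
E=np.array([gedge(S[i:i+6].mean(0),y,.18,.21) for i in range(0,len(x)-6,6)]);X=np.array([x[i:i+6].mean() for i in range(0,len(x)-6,6)])
print("edge",np.round(E,4),"pred",np.round(.1918+np.tan(np.radians(2.05))*(X-.637),4))
G,S,x,y=get(.1+dz,.64,.668,.18,.21)
for i in range(0,len(x)-4,4):
    p=G[i:i+4].mean(0);j=np.argmin(p);d=np.maximum(np.percentile(p,60)-10-p,0);sl=slice(max(j-6,0),j+7)
    print(x[i].round(4),p.min().round(),(y[sl]*d[sl]).sum()/max(d[sl].sum(),1e-9),"edge here",(.1918+np.tan(np.radians(2.05))*(x[i]+.001-.637)).round(4))
for nm,a,b in(("far",.65,.68),("near",.6,.63)):
    G,S,x,y=get(.1+dz,a,b,.2,.34)
    for ch,g in(("G",G),("S",S)):
        XX=[];YY=[]
        for i in range(0,len(y)-10,10):
            XX.append(gedge(g[:,i:i+10].mean(1),x,a+.002,b-.002));YY.append(y[i:i+10].mean())
        XX=np.array(XX);YY=np.array(YY);k=abs(XX-np.median(XX))<.008
        for _ in range(4):
            f=np.polyfit(YY[k],XX[k],1);r=abs(XX-np.polyval(f,YY));k=r<max(.0006,2*np.median(r))
        print(nm,ch,np.degrees(np.arctan(f[0])).round(2),np.polyval(f,.27).round(4),k.sum(),len(k))
W=pts(c);h=W[...,2];m=(h>.0935)&(h<.104)&(W[...,1]>.2)&(W[...,1]<.34)&(W[...,0]>.6)&(W[...,0]<.68)
P=W[m]
XX=[];
B=np.arange(.2,.34,.01);ce=[]
for a in B:
    q=P[(P[:,1]>=a)&(P[:,1]<a+.01)]; ce.append((q[:,0].max()+q[:,0].min())/2)
f=np.polyfit(B+.005,ce,1);print("depth centreline",np.degrees(np.arctan(f[0])).round(2),np.ptp(ce-np.polyval(f,B+.005)).round(4))
E
python3 w.py 6; echo; python3 w.py 5|tail -6
```

```text
edge [0.1954 0.1955 0.1952 0.195  0.1954 0.1955 0.1952 0.1945 0.1943] pred [0.1935 0.1936 0.1937 0.1938 0.1939 0.194  0.1941 0.1942 0.1944]
0.64 36.0 0.18138345323741004 edge here 0.1919
0.642 44.0 0.1812933554817275 edge here 0.192
0.644 56.0 0.19152623294858345 edge here 0.1921
0.646 70.0 0.1919419801609582 edge here 0.1922
0.648 84.0 0.19243899072438153 edge here 0.1922
0.65 88.0 0.19296665346011618 edge here 0.1923
0.652 85.0 0.19325393419170245 edge here 0.1924
0.654 84.0 0.19328161151466236 edge here 0.1924
0.656 88.0 0.19334159238555668 edge here 0.1925
0.658 94.0 0.1935004816955684 edge here 0.1926
0.66 98.0 0.19378014037985136 edge here 0.1927
0.662 97.0 0.19376005888125614 edge here 0.1927
0.664 90.0 0.19363152053274138 edge here 0.1928
0.666 72.0 0.19337460959029942 edge here 0.1929
far G -2.21 0.6643 21 27
far S -1.68 0.6688 21 27
near G -1.71 0.6069 15 27
near S 0.91 0.6158 27 27

0.664 126.0 0.20810363636363638 edge here 0.1928
0.666 98.0 0.20767353579175704 edge here 0.1929
far G -2.59 0.666 27 27
far S -2.86 0.6672 19 27
near G -0.3 0.6153 27 27
near S 7.25 0.6148 26 27Traceback (most recent call last):
  File "w.py", line 28, in <module>
    q=P[(P[:,1]>=a)&(P[:,1]<a+.01)]; ce.append((q[:,0].max()+q[:,0].min())/2)
                                                ~~~~~~~~~~^^
    return umr_maximum(a, axis, None, out, keepdims, initial, where)
ValueError: zero-size array to reduction operation maximum which has no identity
Traceback (most recent call last):
  File "w.py", line 28, in <module>
    q=P[(P[:,1]>=a)&(P[:,1]<a+.01)]; ce.append((q[:,0].max()+q[:,0].min())/2)
                                                ~~~~~~~~~~^^
ValueError: zero-size array to reduction operation maximum which has no identity
```

```bash
cat > ang.py <<'E'
from rect import *
import sys
def ang(k,y0,y1,xc,zt=.1-.0014):
    c=pickle.load(open(f"scene{k}.pkl","rb"));s=.00025
    out=[]
    I=rectify(c,zt,xc-.014,xc+.014,y0,y1,s);G=cv2.cvtColor(I,cv2.COLOR_BGR2GRAY).astype(np.float32)
    x=np.arange(I.shape[0])*s+xc-.014;y=np.arange(I.shape[1])*s+y0
    for sg in(-1,1):
        XX=[];YY=[];A=[]
        for i in range(0,len(y)-16,16):
            p=cv2.GaussianBlur(G[:,i:i+16].mean(1).reshape(-1,1),(0,0),2).ravel();g=sg*np.gradient(p)
            # track around expected slope
            xe=xc-np.tan(np.radians(2.3))*(y[i]-(y0+y1)/2)
            g=np.where(abs(x-xe)<.006,g,0);j=np.argmax(g);sl=slice(max(j-10,0),j+11);w=np.maximum(g[sl],0)
            XX.append((x[sl]*w).sum()/w.sum());YY.append(y[i:i+16].mean());A.append(g.max())
        XX=np.array(XX);YY=np.array(YY);kk=np.ones(len(XX),bool)
        for _ in range(5):
            f=np.polyfit(YY[kk],XX[kk],1);r=XX-np.polyval(f,YY);kk=abs(r)<max(.0005,2*np.std(r[kk]))
        print(k,"xc",round(xc,4),"sign",sg,"angle",-np.degrees(np.arctan(f[0])).round(2),"x",np.polyval(f,(y0+y1)/2).round(4),"n",kk.sum(),len(kk),"rms",r[kk].std().round(5),"amp",np.median(A).round(1))
if __name__=="__main__":
    ang("0",-.05,.09,.6764);ang("0",-.05,.09,.626)
    ang("5",.2,.32,.6648);ang("5",.2,.32,.6155)
    ang("6",.21,.34,.665);ang("6",.21,.34,.616)
E
python3 ang.py
```

```text
0 xc 0.6764 sign -1 angle 2.65 x 0.6733 n 34 34 rms 0.00017 amp 3.8
0 xc 0.6764 sign 1 angle 2.69 x 0.6807 n 34 34 rms 0.00013 amp 5.4
0 xc 0.626 sign -1 angle 2.73 x 0.6234 n 31 34 rms 0.00049 amp 1.7
0 xc 0.626 sign 1 angle 2.72 x 0.6294 n 25 34 rms 0.0006 amp 0.2
5 xc 0.6648 sign -1 angle 2.01 x 0.6645 n 29 29 rms 0.00019 amp 3.6
5 xc 0.6648 sign 1 angle 2.21 x 0.6696 n 25 29 rms 0.00018 amp 2.4ang.py:15: RuntimeWarning: invalid value encountered in scalar divide
  XX.append((x[sl]*w).sum()/w.sum());YY.append(y[i:i+16].mean());A.append(g.max())
Traceback (most recent call last):
  File "ang.py", line 22, in <module>
    ang("5",.2,.32,.6648);ang("5",.2,.32,.6155)
                          ~~~^^^^^^^^^^^^^^^^^^
  File "ang.py", line 18, in ang
    f=np.polyfit(YY[kk],XX[kk],1);r=XX-np.polyval(f,YY);kk=abs(r)<max(.0005,2*np.std(r[kk]))
TypeError: expected non-empty vector for x
```

```bash
python3 -c "
from ang import *
ang('6',.21,.34,.665);ang('6',.21,.31,.665)
ang('0',-.04,.15,.718-.002,.08-.0014);ang('0',-.04,.15,.570,.08-.0014)"
```

```text
6 xc 0.665 sign -1 angle 2.21 x 0.6642 n 32 32 rms 0.00012 amp 3.6
6 xc 0.665 sign 1 angle 2.29 x 0.6698 n 30 32 rms 0.00026 amp 2.1
6 xc 0.665 sign -1 angle 2.16 x 0.6648 n 24 24 rms 0.00012 amp 3.5
6 xc 0.665 sign 1 angle 2.59 x 0.67 n 22 24 rms 0.00025 amp 0.9
0 xc 0.716 sign -1 angle 2.05 x 0.7176 n 41 47 rms 0.00027 amp 5.5ang.py:15: RuntimeWarning: invalid value encountered in scalar divide
  XX.append((x[sl]*w).sum()/w.sum());YY.append(y[i:i+16].mean());A.append(g.max())
Traceback (most recent call last):
  File "ang.py", line 18, in ang
    f=np.polyfit(YY[kk],XX[kk],1);r=XX-np.polyval(f,YY);kk=abs(r)<max(.0005,2*np.std(r[kk]))
TypeError: expected non-empty vector for x
```

>>> apply_moves([
  [[0.045, 0, -0.0008, 0, -0.1], [0.045, 0, 0, 0, 0], [0.045, 0, 0, 0, 0], [0.045, 0, 0, 0, 0], [0.045, 0, 0, 0, 0], [0.045, 0, 0, 0, 0], [0.045, 0, 0, 0, 0], [0.045, 0, 0, 0, 0]],
])

```text
time: 32.4
ee_pos: [0.6431, 0.1291, 0.1053]
orientation: [[-0.999, 0.009, 0.033], [-0.033, -0.033, -0.999], [-0.008, -0.999, 0.034]]
wrist_force: [-0.5, -0.8, 2.6]
gripper_width: 0.566
```

```bash
python3 st.py; python3 - <<'E'
from m import *
c=capture("scene");pickle.dump(c,open("scene7.pkl","wb"));cv2.imwrite("pics/scene7.png",c["img"])
W=pts(c);x,y,z=W[...,0],W[...,1],W[...,2]
m=(y>.21)&(y<.345)&(x>.615)&(x<.67)&(z>.09)&(z<.105)&(cv2.cvtColor(c["img"],cv2.COLOR_BGR2GRAY)>75)
m=cv2.erode(m.astype(np.uint8),np.ones((3,3)))>0
Q=W[m];print(m.sum(),np.linalg.lstsq(np.c_[Q[:,:2]-[.64,.25],np.ones(len(Q))],Q[:,2],rcond=None)[0].round(4))
E
python3 w.py 7 2>/dev/null|sed -n 5,15p; python3 -c "
from ang import *
ang('7',.21,.34,.665)"
```

```text
t 32.4 p [0.6431 0.1291 0.1053] q [ 0.214  0.504 -0.114  0.952 -0.034 -1.39 ] qd [ 0. -0. -0. -0. -0.  0.]
az 11.4 rad 0.656 axis [ 0.0089 -0.0334 -0.9994] tilt rad/tan deg [ 0.13 -1.97] jaw -178.08 jaw z -0.0078 F [-0.5 -0.8  2.6] M [-0.21  0.14  0.07] w 48.32598779899435
950 [0.0086 0.0019 0.0985]
0.646 64.0 0.19147397841171934 edge here 0.1922
0.648 82.0 0.19241526315789473 edge here 0.1922
0.65 88.0 0.1931149578933297 edge here 0.1923
0.652 89.0 0.19328233927188226 edge here 0.1924
0.654 88.0 0.1932194217939214 edge here 0.1924
0.656 95.0 0.19328318584070797 edge here 0.1925
0.658 103.0 0.19356970046082947 edge here 0.1926
0.66 103.0 0.19365635395874917 edge here 0.1927
0.662 99.0 0.19383326124567477 edge here 0.1927
0.664 88.0 0.1938386454183267 edge here 0.1928
0.666 72.0 0.19331944444444446 edge here 0.1929
7 xc 0.665 sign -1 angle 2.07 x 0.6643 n 32 32 rms 0.00016 amp 3.8
7 xc 0.665 sign 1 angle 2.31 x 0.6698 n 30 32 rms 0.00024 amp 2.0
```

View pics/scene7.png

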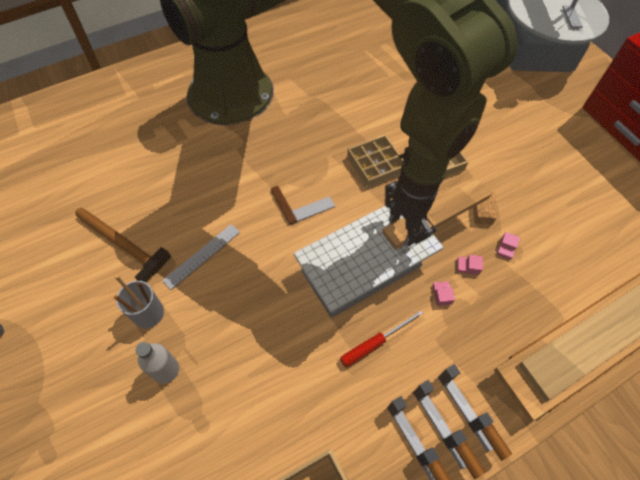

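>>> apply_moves([
  [[0.045, 0, -0.0016, 0, 0], [0.045, 0, 0, 0, 0], [0.045, 0, 0, 0, 0], [0.045, 0, 0, 0, 0], [0.045, 0, 0, 0, 0], [0.045, 0, 0, 0, 0], [0.045, 0, 0, 0, 0], [0.045, 0, 0, 0, 0]],
])

```text
time: 33.45
ee_pos: [0.6432, 0.1282, 0.1053]
orientation: [[-0.999, 0.009, 0.034], [-0.034, -0.032, -0.999], [-0.008, -0.999, 0.032]]
wrist_force: [-1.0, -0.4, 1.6]
gripper_width: 0.568
```

```bash
python3 st.py; python3 - <<'E'
from m import *
c=capture("scene");pickle.dump(c,open("scene8.pkl","wb"))
E
python3 w.py 8 2>/dev/null|sed -n 6,14p; python3 -c "
from ang import *
ang('8',.21,.34,.665)"
```

```text
t 33.45 p [0.6432 0.1282 0.1053] q [ 0.212  0.503 -0.114  0.951 -0.033 -1.392] qd [ 0. -0. -0. -0. -0.  0.]
az 11.3 rad 0.656 axis [ 0.009  -0.0319 -0.9995] tilt rad/tan deg [ 0.15 -1.89] jaw -178.06 jaw z -0.0079 F [-1.  -0.4  1.6] M [0.03 0.18 0.04] w 48.54236058626738
0.648 90.0 0.19147424450549455 edge here 0.1922
0.65 96.0 0.192198347107438 edge here 0.1923
0.652 96.0 0.1923730429546367 edge here 0.1924
0.654 95.0 0.19256373008434866 edge here 0.1924
0.656 91.0 0.19273791409098107 edge here 0.1925
0.658 90.0 0.19285635321413946 edge here 0.1926
0.66 88.0 0.19285212247738343 edge here 0.1927
0.662 88.0 0.19257413568638795 edge here 0.1927
0.664 85.0 0.19212597381070778 edge here 0.1928
8 xc 0.665 sign -1 angle 2.17 x 0.6644 n 30 32 rms 0.00018 amp 3.6
8 xc 0.665 sign 1 angle 2.19 x 0.6697 n 29 32 rms 0.0002 amp 2.2
```

The line now measures within about 0.2 mm of the edge, square to about 0.1°, flat and still gripped. I'm handing in.

```bash
python3 -c "
from plant import job
print(job.close_job())"
```

```text
the job is handed in; nothing more can be done
None
```

I put the stepped offcut in the undivided scrap tray. Then I gripped the pine board about 35 mm from its rear end and slid it along the table until its pencil line reached the outer edge. I handed in at about 33.5 s of the 53 s, still holding the board at 60 N grip force.

**Last checks (scene camera):**
- **Line position:** it lies within about 0.2 mm of the edge where it can be seen. The arm's travel puts it about 0.5 mm short of the target. The gripper hid part of the line.
- **Squareness:** the board is at 2.2° and the table at about 2.05°, so it is square to roughly 0.1–0.2°.
- **Flatness:** the board's front stayed at the table-top height plus 20 mm, and the slope along its length was within about 0.1°. Across its width the fits disagreed, from −0.26° to +0.5°, on noisy data.
- **Forces:** the wrist force read 1–3 N in the last checks.
- **Other objects:** the pink look-alikes and the other things looked unmoved in the pictures. The last picture hid much of the scrap tray, and the offcut was last seen in it just after I released it.

**Trouble on the way:** before gripping the board I turned the tool the wrong way. Joint 6 ran up to its range limit; it read 3.1407 against the listed 3.14, so it may count as passing it. This also tilted the tool by about 16°. I straightened it again away from the objects, which took about 10 s. A tilt of about 2° along the board's length remained, in the plane of the pads.

The top camera could not be used for the final check because the arm blocked its view.

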